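Find the unbalanced pulley on the knife edges

ROBOT

A 6-joint arm with a two-finger parallel gripper is mounted at the origin on a cart in front of the work surface, level with it; the furniture and walls round the work are solid. World frame = base frame: x ahead of the robot, y to its left, z up, the work surface at z = 0. Lengths are in m, angles in rad, forces in N, time in s.
With the tool pointing down it reaches from about 0.4 to 0.825 m from the base axis. Payload 7 kg.
Tool frame: the origin (TCP) lies midway between the tips of the shut fingers; the grasp point (between the pads) lies 19 mm behind it (grip_point_offset is the z of the grasp point in the tool frame, in m); z points along the fingers, y is the line along which they close (so a half turn about z gives the same grasp; the last joint's range is limited). The gripper opens to 85 mm and grips with 20 to 120 N. Pads are 22 mm wide; open, the fingers measure 114 mm over their backs; the gripper's body (76 mm by 85 mm) begins 54 mm behind the grasp point. The pads swing forward as they close: fully open they stand 13 mm farther back than shut.
Start: joints at [-0.855, 0.359, 0.012, 0, -1.224, -0.288], TCP at [0.28, -0.614, 0.231] pointing down, gripper open.
Joint ranges: [-3.07, 3.07], [-1.43, 2.12], [-1.02, 1.25], [-3.03, 1.67], [-3.05, -0], [-3.03, 3.03]. Speed limits (rad/s): [2.39, 2.39, 3.01, 3.14, 3.14, 3.14].

INTERFACE

Orientations are given as a unit quaternion [w, x, y, z].
In Python, from bench import * gives the robot as it stands.
- The arm moves only by the tool send_rows, never from a script. Its argument "steps" is a list that holds one entry, the list of rows, each a list of 6 numbers: the shift along the world's x, y, z in mm, then the turn, a rotation vector about the world's x, y, z in degrees. A call has exactly 10 rows; each row is the pose to reach, as a shift and turn from the pose commanded when the call began; what a row does not reach only later rows make up. A row lasts 1/8 s, in which the tool goes at most 62.5 mm and 10.7 degrees, less where a joint would pass 70% of its speed; a pose out of reach is approached as far as the arm can. A call with a gripper value outside its range is refused whole. "fingers" is the closure, from -1 (fully open) to 1 (shut), set as the call begins (left out, the last holds). The fingers move at their own pace and stop on an object; "squeeze" is the grip in N (left out, the last holds). Time passes only in rows, so rows that repeat a pose let the fingers close, or fill a call up. It gives the time, the measured TCP pose, the force, the opening and the grip force at its end, in the units of the state.
- get_obs(): the state, without advancing time (a new reading comes with each control period).
- capture(name): name is "side" or "top"; returns (picture, depth): 480x640x3 uint8, blue, green, red; 480x640 float32, m along the optical axis (not along the pixel's ray), 0 where there is no reading.
- camera_model(name): a dict with "fx", "fy", "cx", "cy" (pixels), "eye" and "rotation" of the camera in the world. Camera axes: x right, y down, z forward; pixel columns grow to the right and rows downward; lengths in m; the calibration is good to about 2 mm. A picture is of the moment at which its call begins. camera_model takes no time and is no camera call.
- hand_in(): hands the job in; it is judged then, once.
The state is a dict: "time_s": time; "joints": joint angles; "joint_vel": joint speeds; "effort": joint torques, N m; "tool_pos": TCP position; "eef_rot": TCP orientation; "ft_force": force on the tool from outside, world axes, zero at the start; "ft_torque": the same for the moment, N m; "grip_width": opening from 0.0 (shut) to 1.0 (fully open); "grasp_force": force on a finger pad.
Only numpy, scipy, OpenCV 4.12 (cv2) and the standard library are available. Lean on these libraries where they do the work, as an engineer would, in place of code of your own. Each camera call takes 0.05 s, during which the arm holds its last target. There are 200 camera calls.

TASK

Three belt pulleys that look alike lie on the shelf of the balance stand, each at the start of its own knife edge, and one of them is heavy on one side. Slide all three straight off the shelf, so that each is wholly clear of it and sits only on its knife edge, and see which one tips. Then push the one that tipped off the far end of its knife edge into the reject tray, and leave the other two balanced level on their knife edges, clear of the shelf.

Things in the scene. Friction and masses are not known exactly. Their poses are not given: they have to be found in the camera images.
- stand: Fixed steel balance stand, 225 x 232 mm. Origin on the worktop under the middle of its shelf's front edge; x runs along the knife edges from shelf to reject tray (away from the robot), y left across the lanes, z up. Measures here are in this frame, mm. Three lanes at y = +72, 0, -72. Low dark bed between the knife edges: top z = 23, with 6 mm ribs midway between lanes.
- shelf_edge (a point): Middle of the shelf's front edge, on top (stand 0, 0, 32). The aluminium shelf spans x -66 to 0, top z = 32. On it only, 10 mm wide guide strips, 4 mm high, part the lanes (62 mm free each).
- knife_1 (a point): Point on top of the left lane's knife edge (stand 48, 72, 32), a good place for a pulley's middle. Each knife edge is an upright steel bar 8 mm wide in the middle of its lane, top z = 32, flush with the shelf, standing free from x = 0 to its end at x = 80. A pulley that tips leans its low rim on the bed beside it.
- knife_2 (a point): The same on the middle lane's knife edge (stand 48, 0, 32).
- knife_3 (a point): The same on the right lane's knife edge (stand 48, -72, 32).
- tray (a point): Middle of the reject tray's inner floor (stand 117, 0, 4). Grey open-topped tray just beyond the ends of the knife edges, across the stand's full width, inner x 81 to 153, walls up to z = 34. Two desk lamp heads hang 0.42 to 0.48 m above the worktop, over world x beyond 0.59 m, one either side of it: keep the wrist clear of them.
- pulley_1_center (a point): Middle (half-way up) of a loose aluminium belt pulley, 56 mm across, 14 mm thick, 0.12 to 0.19 kg, lying flat; z is its axle, up. Starts on the shelf in any of the lanes, centred to 1 mm, its middle 29 to 33 mm behind the front edge. All three look alike. The bad one's centre of mass is about 11 mm off, to the side; it tips some 20 degrees once off the shelf.
- pulley_2_center (a point): As above, another pulley. A good one stays level while its middle is within about 3 mm of the knife edge's centre line. Pushed at one point a pulley may turn or veer: two fingertips 15 to 30 mm apart, even about the lane's centre line, push it straight; at 50 mm/s or less it does not run on.
- pulley_3_center (a point): As above, the third pulley. Neighbouring pulleys' rims are 16 mm apart, so keep the fingers nearly closed between them. To push the tipped one along, push its rim from behind, low (just above the knife edge) and near the lane's centre line: higher up, a fingertip may ride over its low side.
There are look-alikes about, which are no part of the job. Leave any brown or orange look-alike of the part that bears pulley_1_center alone. Leave any blue look-alike of the part that bears pulley_2_center alone.

How it is judged:
On the way:
1. all three pulleys are off the shelf on their knife edges (none yet in the tray): two of them level, one tipped (x of pulley_1_center in the frame of stand between 0.028 and 0.08 m and x of pulley_2_center in the frame of stand between 0.028 and 0.08 m and x of pulley_3_center in the frame of stand between 0.028 and 0.08 m and ((angle between pulley_1_center's own z axis and vertical above 0.2 rad and x of pulley_2_center in the frame of stand between 0.028 and 0.08 m and angle between each of pulley_2_center, pulley_3_center's own z axis and vertical below 0.1 rad and z of pulley_2_center in the frame of stand between 0.036 and 0.042 m and x of pulley_3_center in the frame of stand between 0.028 and 0.08 m and z of pulley_3_center in the frame of stand between 0.036 and 0.042 m) or (angle between pulley_2_center's own z axis and vertical above 0.2 rad and x of pulley_1_center in the frame of stand between 0.028 and 0.08 m and angle between each of pulley_1_center, pulley_3_center's own z axis and vertical below 0.1 rad and z of pulley_1_center in the frame of stand between 0.036 and 0.042 m and x of pulley_3_center in the frame of stand between 0.028 and 0.08 m and z of pulley_3_center in the frame of stand between 0.036 and 0.042 m) or (angle between pulley_3_center's own z axis and vertical above 0.2 rad and x of pulley_1_center in the frame of stand between 0.028 and 0.08 m and angle between each of pulley_1_center, pulley_2_center's own z axis and vertical below 0.1 rad and z of pulley_1_center in the frame of stand between 0.036 and 0.042 m and x of pulley_2_center in the frame of stand between 0.028 and 0.08 m and z of pulley_2_center in the frame of stand between 0.036 and 0.042 m))), for 0.2 s.
At the end, for the whole second after the job is handed in: One pulley (the one that tipped) lies in the reject tray; the other two sit level (within 6 degrees) on top of the knife edges, each wholly clear of the shelf (its middle more than 28 mm beyond the shelf's front edge and short of the knife edge's end at 80 mm) (((x of pulley_1_center in the frame of stand between 0.081 and 0.153 m and y of pulley_1_center in the frame of stand between -0.116 and 0.116 m and z of pulley_1_center in the frame of stand below 0.034 m and x of pulley_2_center in the frame of stand between 0.028 and 0.08 m and angle between each of pulley_2_center, pulley_3_center's own z axis and vertical below 0.1 rad and z of pulley_2_center in the frame of stand between 0.036 and 0.042 m and x of pulley_3_center in the frame of stand between 0.028 and 0.08 m and z of pulley_3_center in the frame of stand between 0.036 and 0.042 m) or (x of pulley_2_center in the frame of stand between 0.081 and 0.153 m and y of pulley_2_center in the frame of stand between -0.116 and 0.116 m and z of pulley_2_center in the frame of stand below 0.034 m and x of pulley_1_center in the frame of stand between 0.028 and 0.08 m and angle between each of pulley_1_center, pulley_3_center's own z axis and vertical below 0.1 rad and z of pulley_1_center in the frame of stand between 0.036 and 0.042 m and x of pulley_3_center in the frame of stand between 0.028 and 0.08 m and z of pulley_3_center in the frame of stand between 0.036 and 0.042 m) or (x of pulley_3_center in the frame of stand between 0.081 and 0.153 m and y of pulley_3_center in the frame of stand between -0.116 and 0.116 m and z of pulley_3_center in the frame of stand below 0.034 m and x of pulley_1_center in the frame of stand between 0.028 and 0.08 m and angle between each of pulley_1_center, pulley_2_center's own z axis and vertical below 0.1 rad and z of pulley_1_center in the frame of stand between 0.036 and 0.042 m and x of pulley_2_center in the frame of stand between 0.028 and 0.08 m and z of pulley_2_center in the frame of stand between 0.036 and 0.042 m))); the robot touches nothing.
It also fails if it takes over 54 s, if anything falls off the work surface, if the arm or the gripper's body presses on something with over 40 N, if the wrist force passes 120 N, or if a joint passes its speed limit or range.

## Working session

There is one attempt and no reset: what is moved stays moved. The work goes in short steps, Python scripts to look and compute and a tool call to move; the robot and the scene stay as the last step left them, time stands still between calls to the robot, and variables do not carry over. Pictures are saved under pics/ and viewed, at most 10 in all, crops included, and the job is handed in when it is done.

Besides the shell and the picture viewer there is one more tool, called by a JSON object that holds its "op" and its "data". send_rows: Moves the arm, as the interface text tells. Its arguments: {"type":"object","properties":{"steps":{"type":"array"},"fingers":{"type":"number"},"squeeze":{"type":"number"}},"required":["steps"]}

```bash
mkdir -p pics; cat > h.py <<'E'
from bench import *
import numpy as np, cv2
def world(name,depth,u,v):
    c=camera_model(name);d=depth[v,u]
    p=np.array([(u-c['cx'])/c['fx']*d,(v-c['cy'])/c['fy']*d,d])
    R=np.array(c['rotation']);R=R if R.shape==(3,3) else None
    return R@p+np.array(c['eye'])
def cloud(name,depth):
    c=camera_model(name);v,u=np.indices(depth.shape)
    p=np.stack([(u-c['cx'])/c['fx']*depth,(v-c['cy'])/c['fy']*depth,depth],-1)
    return p@np.array(c['rotation']).T+np.array(c['eye'])
E
python3 - <<'E'
from h import *
for n in('top','side'):
    p,d=capture(n);cv2.imwrite(f'pics/{n}0.png',p);np.save(f'{n}0.npy',d);print(camera_model(n))
print(get_obs())
E
```

```text
{'fx': 560.7474734909291, 'fy': 560.7474734909291, 'cx': 318.1199149293083, 'cy': 241.7414136522781, 'eye': array([0.42117811, 0.08957314, 1.52991642]), 'rotation': array([ 0.04557915, -0.70135506,  0.71081719, -0.02761436])}
{'fx': 491.81519168742756, 'fy': 491.81519168742756, 'cx': 315.07251220943556, 'cy': 245.27301389463292, 'eye': array([ 0.55996245, -0.78936204,  0.64109566]), 'rotation': array([-0.47213164,  0.88144947, -0.00533134, -0.01049372])}
{'time_s': 0.1, 'joints': array([-8.54911491e-01,  3.59309186e-01,  1.11700045e-02, -2.82158097e-04,
       -1.22411363e+00, -2.88097245e-01]), 'joint_vel': array([-0.00035823, -0.00069001,  0.00279197,  0.00120284,  0.00020033,
       -0.00028717]), 'effort': array([-3.03175490e-03, -5.84766304e+01,  2.94103146e+01,  6.95481107e+00,
       -3.29349488e-03,  2.27836745e-05]), 'tool_pos': array([ 0.27982172, -0.61380319,  0.23047456]), 'eef_rot': array([-2.34125028e-04, -2.12219566e-01,  9.77221729e-01,  7.02224648e-04]), 'ft_force': array([-0.07424681, -0.17904512, -0.25577009]), 'ft_torque': array([-0.01890661, -0.04876479,  0.00982106]), 'grasp_force': 0.0, 'grip_width': 1.0021129279131666}
```

View pics/top0.png

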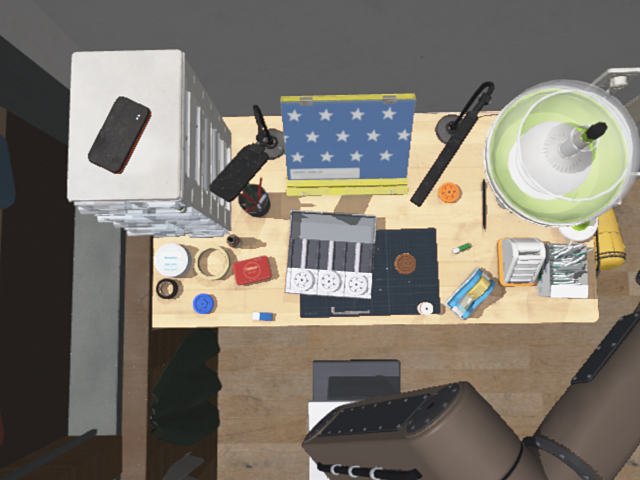

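View pics/side0.png

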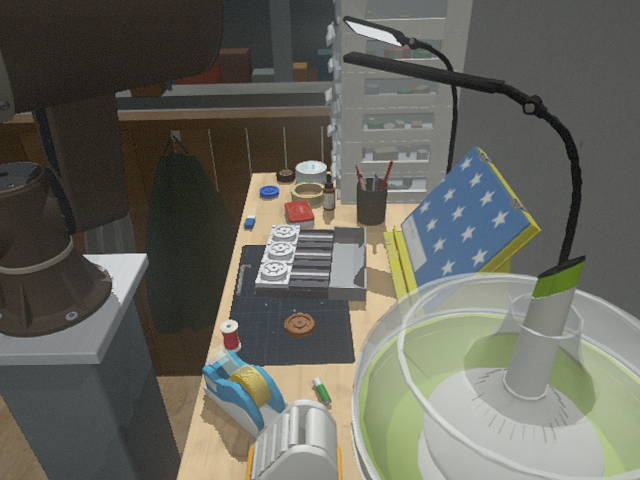

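The top view shows three silver pulleys at (302,282), (330,282) and (358,284) on the stand's shelf. The look-alikes are brown at (404,263), orange at (449,192) and blue at (204,303), plus a white spool at (426,309). I choose the three silver ones on the stand.

```bash
cat > h.py <<'E'
from bench import *
import numpy as np, cv2
from scipy.spatial.transform import Rotation as Ro
def RR(c): return Ro.from_quat(c['rotation'],scalar_first=True).as_matrix()
def cloud(name,depth):
    c=camera_model(name);v,u=np.indices(depth.shape)
    p=np.stack([(u-c['cx'])/c['fx']*depth,(v-c['cy'])/c['fy']*depth,depth],-1)
    return p@RR(c).T+np.array(c['eye'])
def ray(name,u,v,z):
    c=camera_model(name);r=RR(c)@np.array([(u-c['cx'])/c['fx'],(v-c['cy'])/c['fy'],1])
    e=np.array(c['eye']);return e+r*(z-e[2])/r[2]
def project(name,P):
    c=camera_model(name);q=(np.atleast_2d(P)-c['eye'])@RR(c)
    return np.c_[q[:,0]/q[:,2]*c['fx']+c['cx'],q[:,1]/q[:,2]*c['fy']+c['cy']]
E
python3 - <<'E'
from h import *
for n,b in(('top',(280,205,385,305)),('side',(250,215,375,305))):
    d=np.load(f'{n}0.npy');C=cloud(n,d)
    u0,v0,u1,v1=b
    S=C[v0:v1,u0:u1].reshape(-1,3)
    for lo,hi in((.039,.055),(.027,.0355)):
        m=S[(S[:,2]>lo)&(S[:,2]<hi)]
        print(n,lo,len(m),m.min(0),m.max(0),np.median(m[:,2]))
        if lo>.036:
            from scipy.cluster.vq import kmeans2
            m=m[m[:,0]<m[:,0].min()+.07]
            k,l=kmeans2(m,np.array([[m[:,0].mean(),y,.046] for y in np.quantile(m[:,1],[.1,.5,.9])]),minit='matrix')
            for i in range(3):
                q=m[l==i];print(i,len(q),k[i],cv2.minEnclosingCircle((q[:,:2]*1000).astype(np.float32)))
    p=cv2.imread(f'pics/{n}0.png')[v0:v1,u0:u1]
    cv2.imwrite(f'pics/{n}crop.png',cv2.resize(p,None,fx=6 if n=='side' else 6,fy=6,interpolation=cv2.INTER_CUBIC))
E
```

```text
top 0.039 1118 [ 0.42769684 -0.02910418  0.03902808] [0.66319055 0.21309471 0.05496532] 0.04482330867229001
0 365 [0.46192662 0.02555478 0.04501824] ((458.7418518066406, 23.663589477539062), 44.722068786621094)
1 356 [0.47125205 0.09745812 0.04473587] ((468.57537841796875, 97.61125183105469), 46.112213134765625)
2 343 [0.4735726  0.17141225 0.04479037] ((468.2489318847656, 173.675048828125), 45.16914749145508)
top 0.027 1482 [ 0.4250999  -0.02991708  0.02700528] [0.66456255 0.21424381 0.03549888] 0.03112138276027976
side 0.039 913 [ 0.43406762 -0.00216817  0.03901863] [0.5018549  0.19797639 0.0474369 ] 0.044029073651269846
0 356 [0.46118557 0.02562163 0.04414247] ((460.66864013671875, 26.926727294921875), 29.314786911010742)
1 300 [0.47008483 0.09771865 0.04390383] ((469.517333984375, 97.40373229980469), 28.979598999023438)
2 257 [0.47510447 0.16925187 0.04373133] ((476.2611083984375, 169.27825927734375), 29.940736770629883)
side 0.027 1675 [ 0.42590988 -0.03358312  0.02700094] [0.68981283 0.26261195 0.03549761] 0.031041644172386085
```

View pics/topcrop.png

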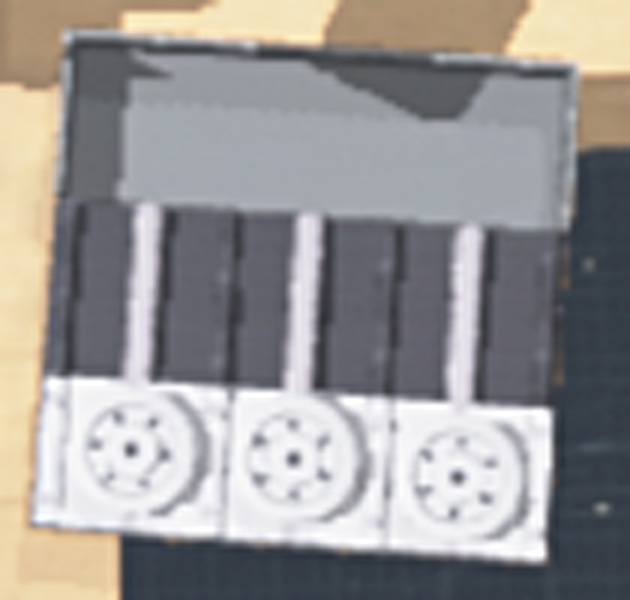

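The crop confirms three silver pulleys with hubs at crop px (130,450), (292,458) and (457,477). The knife edges run from (136,380), (299,388), (460,402) to (150,205), (310,213), (470,228). Next I fit the stand pose from these.

```bash
cat >> h.py <<'E'
def rigid(src,dst):
    a,b=src.mean(0),dst.mean(0);H=(src-a).T@(dst-b)
    th=np.arctan2(H[0,1]-H[1,0],H[0,0]+H[1,1]);R=np.array([[np.cos(th),-np.sin(th)],[np.sin(th),np.cos(th)]])
    return th,R,b-R@a
E
python3 - <<'E'
from h import *
pts=[(136,380,0,72,32),(299,388,0,0,32),(460,402,0,-72,32),(150,205,80,72,32),(310,213,80,0,32),(470,228,80,-72,32),
(32,524,-66,116,32),(547,560,-66,-116,32),(45,378,0,116,32),(552,407,0,-116,32),(66,35,155,116,34),(578,70,155,-116,34)]
W=np.array([ray('top',280+(a+.5)/6-.5,205+(b+.5)/6-.5,z/1000)[:2] for a,b,_,_,z in pts])*1000
S=np.array([p[2:4] for p in pts],float)
th,R,t=rigid(S,W);print(np.degrees(th),t);print((W-(S@R.T+t)).round(1).tolist())
# refine knives by subpixel bright centroid per row
p=cv2.imread('pics/top0.png').astype(float).mean(2)
for k,(y) in enumerate((72,0,-72)):
    out=[]
    for x in range(8,76,4):
        xy=np.array([x,y])@R.T+t
        c=project('top',[xy[0]/1000,xy[1]/1000,.032])[0]
        u=np.arange(int(c[0])-5,int(c[0])+7);row=p[int(round(c[1])),u];w=np.clip(row-row.min()-30,0,None)
        q=ray('top',(u*w).sum()/w.sum(),round(c[1]),.032)[:2]*1000
        out.append((R.T@(q-t))[:2])
    o=np.array(out);print(y,np.polyfit(o[:,0],o[:,1],1),np.median(o[:,1]))
for a,b in((130,450),(292,458),(457,477)):
    q=ray('top',280+a/6-.42,205+b/6-.42,.046)[:2]*1000;print(q,R.T@(q-t))
for q in ((460.7,26.3),(469.5,97.4),(476,169.3)): print('side',R.T@(np.array(q)-t))
C=cloud('side',np.load('side0.npy')).reshape(-1,3)*1000
L=np.c_[(C[:,:2]-t)@R,C[:,2]]
m=(L[:,0]>8)&(L[:,0]<76)&(abs(L[:,2]-31)<3)
for y in(72,0,-72):
    q=L[m&(abs(L[:,1]-y)<12)];print(y,len(q),np.median(q,0),np.polyfit(q[:,0],q[:,1],1))
E
```

```text
-4.60916697795417 [500.58078747  97.83085768]
[[1.0, 0.5], [2.2, -0.4], [0.8, -0.1], [-0.3, -0.1], [0.8, 0.0], [-1.2, 0.4], [-0.1, -1.9], [-0.2, 1.4], [-1.1, -2.7], [1.6, 3.0], [-1.3, -0.9], [-2.2, 0.7]]
72 [9.68105031e-04 7.27284582e+01] 72.86188207595032
0 [-0.00809951  1.21580368] 0.9461730748907977
-72 [ 2.19581599e-03 -7.11075048e+01] -70.89252817334055
[475.73385844 172.25345521] [-30.74705591  72.1852579 ]
[471.29090472 100.90270745] [-29.44200922   0.70822734]
[462.02234157  28.54019127] [-32.86566199 -72.16507787]
side [-34.00370896 -74.50428569]
side [-30.94565024  -2.92706671]
side [-30.24444011  69.26274077]
72 83 [41.45653161 69.00279098 30.27580549] [-1.44159583e-02  7.01154980e+01]
0 101 [42.63301535 -2.651096   30.47253574] [-0.02587763 -1.25884863]
-72 113 [ 44.28608461 -74.23086612  30.72792066] [ 1.37726955e-02 -7.46830528e+01]
```

{"op": "send_rows", "data": {"steps": [[[12,58,0,0,0,-3],[24,116,0,0,0,-6],[36,174,0,0,0,-9],[48,232,0,0,0,-12],[60,290,0,0,0,-15],[72,348,0,0,0,-18],[84,406,0,0,0,-21],[96,464,0,0,0,-24],[108,522,0,0,0,-27],[120,580,0,0,0,-29]]], "fingers": 0.53}}

```text
time_s: 1.35
tool_pos: [0.3998, -0.0322, 0.2315]
eef_rot: [0.0, 0.04, 0.999, 0.0]
ft_force: [2.3, -0.6, 0.7]
grip_width: 0.234
grasp_force: 0.0
```

{"op": "send_rows", "data": {"steps": [[[8,30,-20,0,0,0],[15,65,-50,0,0,0],[15,65,-90,0,0,0],[15,65,-130,0,0,0],[15,65,-150,0,0,0],[15,65,-165,0,0,0],[15,65,-170,0,0,0],[15,65,-170,0,0,0],[15,65,-170,0,0,0],[15,65,-170,0,0,0]]]}}

```text
time_s: 2.6
tool_pos: [0.4154, 0.031, 0.0619]
eef_rot: [0.001, 0.039, 0.999, 0.0]
ft_force: [0.2, -0.0, -0.6]
grip_width: 0.236
grasp_force: 0.0
```

```bash
python3 - <<'E'
from h import *
o=get_obs();r=Ro.from_quat(o['eef_rot'],scalar_first=True).as_matrix();print(o['time_s'],o['tool_pos'],r[:,1],r[:,2],o['grip_width'],o['joints'])
for n,b in(('top',(270,190,395,320)),('side',(235,190,375,310))):
    p,d=capture(n);np.save(f'{n}1.npy',d);cv2.imwrite(f'pics/{n}1f.png',p)
    u0,v0,u1,v1=b;cv2.imwrite(f'pics/{n}1.png',cv2.resize(p[v0:v1,u0:u1],None,fx=4.5,fy=4.5,interpolation=cv2.INTER_CUBIC))
E
```

```text
2.6 [0.41535011 0.0310392  0.06186209] [7.82822350e-02 9.96930965e-01 7.36820005e-04] [ 1.06791050e-03  6.55231936e-04 -9.99999215e-01] 0.23569060549593576 [ 5.53147933e-01  1.29072300e-01 -7.60873360e-01  5.61025062e-06
 -6.79597770e-01 -2.20231143e+00]
```

View pics/side1.png

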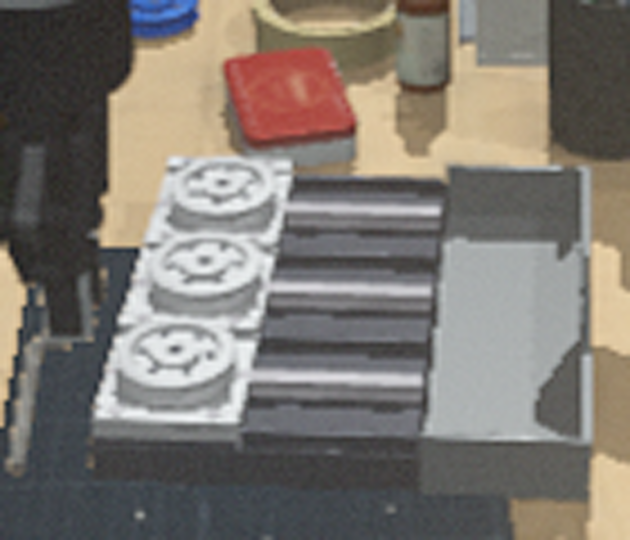

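The side crop shows the finger pair behind the right lane, tips at about crop (72,338). The pulleys are untouched on the shelf at (177,352), (207,265) and (222,185). I compare finger positions by depth with the arm's own reading.

```bash
python3 - <<'E'
from h import *
T=np.array([415.35,31.04,61.9]);a=np.radians(-4.5);R=np.array([[np.cos(a),-np.sin(a)],[np.sin(a),np.cos(a)]])
for n in('side','top'):
    C=cloud(n,np.load(f'{n}1.npy')).reshape(-1,3)*1000
    L=np.c_[(C[:,:2]-T[:2])@R,C[:,2]]
    m=(abs(L[:,0])<25)&(abs(L[:,1])<45)&(L[:,2]>50)&(L[:,2]<110)
    for lo in range(50,110,10):
        q=L[m&(L[:,2]>=lo)&(L[:,2]<lo+10)]
        if len(q)>3: print(n,lo,len(q),np.percentile(q[:,0],[2,50,98]).round(1),np.percentile(q[:,1],[2,20,50,98]).round(1),q[:,2].min().round(1))
print(project('side',[.4153,.031,.0619]), [project('side',np.r_[T[:2]+R@np.array([x,y]),62]/1000).round(1).tolist() for x,y in((-11,-24.5),(11,-24.5),(11,-10))])
E
```

```text
side 60 40 [-9.3  8.5 12.3] [-24.3 -19.5 -16.9  13.5] 61.5
side 70 54 [-8.3  7.6 12.7] [-25.9 -23.9 -19.1  13.4] 70.2
side 80 60 [-9.   6.1 12.9] [-26.2 -24.6 -22.1   9.6] 80.0
side 90 42 [-5.5  8.8 12.8] [-27.1 -24.  -18.4  14.3] 90.1
side 100 30 [-6.  12.9 15.2] [-42.7 -39.  -19.   34.2] 102.8
[[251.21835745 260.05157745]] [[[243.6, 266.9]], [[254.4, 267.2]], [[255.7, 263.0]]]
```

{"op": "send_rows", "data": {"steps": [[[0,0.5,-12,0,0,0],[0,0.5,-20,0,0,0],[0,0.5,-25.5,0,0,0],[0,0.5,-25.5,0,0,0],[5,0.1,-25.5,0,0,0],[10,-0.3,-25.5,0,0,0],[15,-0.7,-25.5,0,0,0],[20,-1.1,-25.5,0,0,0],[25,-1.5,-25.5,0,0,0],[30,-1.9,-25.5,0,0,0]]]}}

```text
time_s: 3.95
tool_pos: [0.4453, 0.0289, 0.0358]
eef_rot: [-0.0, 0.039, 0.999, -0.0]
ft_force: [-0.6, -0.3, 0.9]
grip_width: 0.233
grasp_force: 0.6
```

```bash
cat >> h.py <<'E'
def rim(n,p,P,r=28.0,z=.046):
    pass
def shift(n,p0,p1,uv,half=(11,11),guess=(0,0)):
    # subpixel displacement of patch at uv from p0 to p1 (template matching, x8)
    k=8;u,v=[int(round(x)) for x in uv];hw,hh=half
    g=lambda p:cv2.resize(cv2.cvtColor(p,cv2.COLOR_BGR2GRAY),None,fx=k,fy=k,interpolation=cv2.INTER_CUBIC)
    a=g(p0)[(v-hh)*k:(v+hh)*k,(u-hw)*k:(u+hw)*k]
    gu,gv=int(guess[0]),int(guess[1]);s=12
    b=g(p1)[(v+gv-hh-s)*k:(v+gv+hh+s)*k,(u+gu-hw-s)*k:(u+gu+hw+s)*k]
    m=cv2.matchTemplate(b,a,cv2.TM_CCOEFF_NORMED);_,sc,_,loc=cv2.minMaxLoc(m)
    return np.array([loc[0]/k-s+gu,loc[1]/k-s+gv]),sc
E
python3 - <<'E'
from h import *
o=get_obs();print(o['tool_pos'],o['ft_force'])
a=np.radians(-4.6);R=np.array([[np.cos(a),-np.sin(a)],[np.sin(a),np.cos(a)]])
for n,uv in(('top',(356.2,284.5)),('side',(274,268))):
    p,d=capture(n);cv2.imwrite(f'pics/{n}2f.png',p);np.save(f'{n}2.npy',d)
    p0=cv2.imread(f'pics/{n}0.png')
    D,s=shift(n,p0,p,uv)
    w=ray(n,uv[0]+D[0],uv[1]+D[1],.046)-ray(n,*uv,.046)
    print(n,D,s,R.T@w[:2]*1000)
P=cv2.imread('pics/top2f.png')[200:310,275:390];Q=cv2.imread('pics/side2f.png')[210:310,235:375]
A=cv2.resize(P,(390,373),interpolation=cv2.INTER_CUBIC);B=cv2.resize(Q,(410,293),interpolation=cv2.INTER_CUBIC);B=cv2.copyMakeBorder(B,0,80,0,0,0)
cv2.imwrite('pics/both2.png',np.hstack([A,B]))
E
```

```text
[0.44531754 0.0288676  0.03579797] [-0.56470447 -0.27691178  0.94267653]
top [-0.625 -7.   ] 0.283889502286911 [18.28350089  2.77126816]
side [11.25  0.5 ] 0.7993038296699524 [23.32715925 -0.58778002]
```

View pics/both2.png

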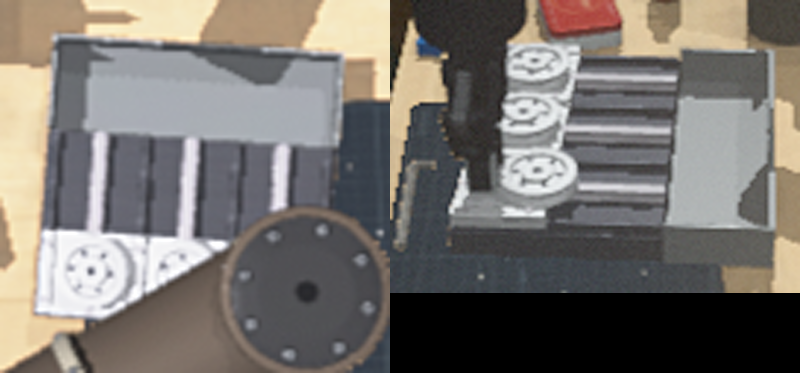

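The right pulley moved about 23 mm along its lane with only about 0.6 mm of side drift, so pushing straight works. In the crop it sits at (537,170) and is still level on the shelf. I carry on.

{"op": "send_rows", "data": {"steps": [[[5.5,-0.2,0,0,0,0],[11,-0.6,0,0,0,0],[16.5,-1,0,0,0,0],[22,-1.4,0,0,0,0],[27.5,-1.8,0,0,0,0],[33,-2.3,0,0,0,0],[38.5,-2.7,0,0,0,0],[44,-3.1,0,0,0,0],[49.5,-3.6,0,0,0,0],[54.8,-4.0,0,0,0,0]]]}}

```text
time_s: 5.3
tool_pos: [0.5001, 0.0249, 0.0358]
eef_rot: [-0.0, 0.039, 0.999, -0.0]
ft_force: [-0.8, -0.4, -0.7]
grip_width: 0.237
grasp_force: 0.3
```

{"op": "send_rows", "data": {"steps": [[[0,0,0,0,0,0],[-10,0.8,0,0,0,0],[-30,2.4,2,0,0,0],[-60,4.8,25,0,0,0],[-85,6.8,45,0,0,0],[-87,30,50,0,0,0],[-84,60,50,0,0,0],[-81,77,45,0,0,0],[-81,79,25,0,0,0],[-81,79,25,0,0,0]]]}}

```text
time_s: 6.55
tool_pos: [0.4173, 0.1031, 0.0594]
eef_rot: [-0.002, 0.039, 0.999, -0.001]
ft_force: [-0.3, -0.6, -0.3]
grip_width: 0.238
grasp_force: 0.0
```

```bash
python3 - <<'E'
from h import *
o=get_obs();print(o['tool_pos'],o['ft_force'])
a=np.radians(-4.6);R=np.array([[np.cos(a),-np.sin(a)],[np.sin(a),np.cos(a)]])
n='side';uv=(274,268);p,d=capture(n);cv2.imwrite('pics/side3f.png',p);np.save('side3.npy',d)
p0=cv2.imread('pics/side0.png')
D,s=shift(n,p0,p,uv,guess=(37,1))
w=ray(n,uv[0]+D[0],uv[1]+D[1],.046)-ray(n,*uv,.046);print(D,s,R.T@w[:2]*1000)
pt,dt=capture('top');cv2.imwrite('pics/top3f.png',pt)
D,s=shift('top',p0:=cv2.imread('pics/top0.png'),pt,(356,284),guess=(2,-27))
w=ray('top',356+D[0],284+D[1],.046)-ray('top',356,284,.046);print(D,s,R.T@w[:2]*1000)
A=cv2.resize(pt[200:310,275:390],(390,373),interpolation=cv2.INTER_CUBIC);B=cv2.resize(p[210:310,235:375],(410,293),interpolation=cv2.INTER_CUBIC);B=cv2.copyMakeBorder(B,0,80,0,0,0)
cv2.imwrite('pics/both3.png',np.hstack([A,B]))
C=cloud('side',d).reshape(-1,3)*1000;L=np.c_[(C[:,:2]-[500.6,95.3])@R,C[:,2]]
q=L[(L[:,0]>5)&(L[:,0]<80)&(abs(L[:,1]+72)<32)&(L[:,2]>38)]
A_=np.c_[q[:,:2],np.ones(len(q))];print(len(q),q.mean(0),np.linalg.lstsq(A_,q[:,2],rcond=None)[0])
E
```

```text
[0.41734132 0.10314878 0.0593971 ] [-0.30169514 -0.64156758 -0.31763383]
[38.    1.25] 0.7239888310432434 [78.22923977 -0.47920873]
[  2.25 -29.5 ] 0.43334251642227173 [78.24777342 -1.16534561]
366 [ 44.74536129 -72.78222161  44.0811851 ] [-8.49186301e-04  8.23240934e-04  4.41790996e+01]
```

View pics/both3.png

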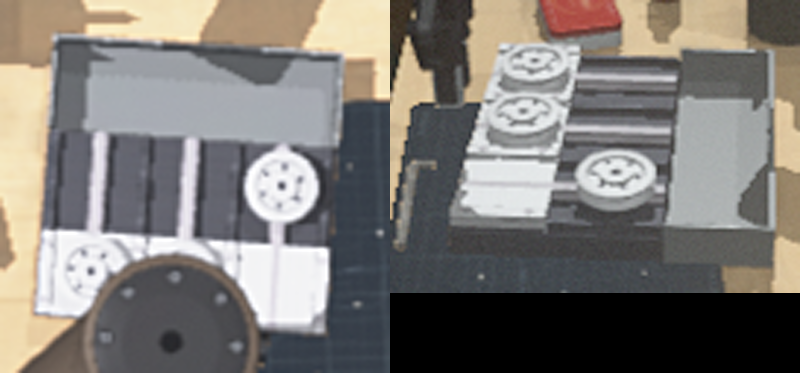

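The right pulley is level on its knife edge at top crop (282,186), x about 45 mm, less than 1 mm off the line. I push the middle one next.

{"op": "send_rows", "data": {"steps": [[[0,1,-10,0,0,0],[0,1,-20,0,0,0],[0,1,-23.5,0,0,0],[8,0.4,-23.5,0,0,0],[13.5,-0.1,-23.5,0,0,0],[19,-0.5,-23.5,0,0,0],[24.5,-1,-23.5,0,0,0],[30,-1.4,-23.5,0,0,0],[35.5,-1.9,-23.5,0,0,0],[41,-2.3,-23.5,0,0,0]]]}}

```text
time_s: 7.9
tool_pos: [0.4601, 0.1016, 0.0373]
eef_rot: [-0.0, 0.039, 0.999, -0.0]
ft_force: [-0.2, 0.2, 0.4]
grip_width: 0.235
grasp_force: 0.6
```

{"op": "send_rows", "data": {"steps": [[[4.7,-0.4,0,0,0,0],[9.4,-0.8,0,0,0,0],[14.1,-1.1,0,0,0,0],[18.8,-1.5,0,0,0,0],[23.5,-1.9,0,0,0,0],[28.2,-2.3,0,0,0,0],[32.9,-2.6,0,0,0,0],[37.6,-3,0,0,0,0],[42.3,-3.4,0,0,0,0],[47,-3.8,0,0,0,0]]]}}

```text
time_s: 9.15
tool_pos: [0.5069, 0.0977, 0.0372]
eef_rot: [-0.0, 0.039, 0.999, -0.0]
ft_force: [-1.1, -0.4, 1.2]
grip_width: 0.238
grasp_force: 0.8
```

{"op": "send_rows", "data": {"steps": [[[0,0,0,0,0,0],[-10,0.8,0,0,0,0],[-30,2.4,2,0,0,0],[-60,4.8,25,0,0,0],[-85,6.8,45,0,0,0],[-87,30,50,0,0,0],[-84,60,50,0,0,0],[-82,78,45,0,0,0],[-82,79,25,0,0,0],[-82,79,25,0,0,0]]]}}

```text
time_s: 10.4
tool_pos: [0.4234, 0.1759, 0.0607]
eef_rot: [-0.001, 0.039, 0.999, -0.001]
ft_force: [-0.7, -0.3, 0.5]
grip_width: 0.238
grasp_force: 0.0
```

```bash
cat >> h.py <<'E'
a_=np.radians(-4.6);RS=np.array([[np.cos(a_),-np.sin(a_)],[np.sin(a_),np.cos(a_)]])
def planes(k):
    p,d=capture('side');cv2.imwrite(f'pics/side{k}f.png',p);np.save(f'side{k}.npy',d)
    pt,dt=capture('top');cv2.imwrite(f'pics/top{k}f.png',pt)
    A=cv2.resize(pt[200:310,275:390],(390,373),interpolation=cv2.INTER_CUBIC);B=cv2.resize(p[210:310,235:375],(410,293),interpolation=cv2.INTER_CUBIC);B=cv2.copyMakeBorder(B,0,80,0,0,0)
    cv2.imwrite(f'pics/both{k}.png',np.hstack([A,B]))
    C=cloud('side',d).reshape(-1,3)*1000;L=np.c_[(C[:,:2]-[500.6,95.3])@RS,C[:,2]]
    for y in(72,0,-72):
        q=L[(L[:,0]>-66)&(L[:,0]<85)&(abs(L[:,1]-y)<31)&(L[:,2]>38)&(L[:,2]<60)]
        if len(q)>20: print(y,len(q),q.mean(0).round(1),np.degrees(np.arctan(np.linalg.lstsq(np.c_[q[:,:2],np.ones(len(q))],q[:,2],rcond=None)[0][:2])).round(1))
E
python3 - <<'E'
from h import *
print(get_obs()['tool_pos']);planes(4)
E
```

```text
[0.42343096 0.17593204 0.06074848]
72 262 [-31.2  71.2  43.8] [-0.2  0. ]
0 222 [47.9 -2.9 44.3] [-0.4 -7.2]
-72 363 [ 44.6 -73.   44.2] [0.2 0.4]
```

The fit says the middle pulley has tipped (slope about 7 degrees or more from a cut-off patch). I push the left one and then look.

{"op": "send_rows", "data": {"steps": [[[0,0.2,-10,0,0,0],[0,0.2,-20,0,0,0],[0,0.2,-24.5,0,0,0],[8,-0.4,-24.5,0,0,0],[13.5,-0.9,-24.5,0,0,0],[19,-1.3,-24.5,0,0,0],[24.5,-1.8,-24.5,0,0,0],[30,-2.2,-24.5,0,0,0],[35.5,-2.7,-24.5,0,0,0],[41,-3.1,-24.5,0,0,0]]]}}

```text
time_s: 11.75
tool_pos: [0.4662, 0.1737, 0.0378]
eef_rot: [-0.0, 0.039, 0.999, -0.0]
ft_force: [-0.3, -0.0, 0.4]
grip_width: 0.235
grasp_force: 0.4
```

{"op": "send_rows", "data": {"steps": [[[4.7,-0.4,0,0,0,0],[9.4,-0.8,0,0,0,0],[14.1,-1.1,0,0,0,0],[18.8,-1.5,0,0,0,0],[23.5,-1.9,0,0,0,0],[28.2,-2.3,0,0,0,0],[32.9,-2.6,0,0,0,0],[37.6,-3,0,0,0,0],[42.3,-3.4,0,0,0,0],[47,-3.8,0,0,0,0]]]}}

```text
time_s: 13.0
tool_pos: [0.5131, 0.1699, 0.0378]
eef_rot: [-0.0, 0.039, 0.999, -0.0]
ft_force: [-0.8, -1.1, 1.1]
grip_width: 0.235
grasp_force: 0.5
```

{"op": "send_rows", "data": {"steps": [[[0,0,0,0,0,0],[-10,0.8,0,0,0,0],[-30,2.4,2,0,0,0],[-60,4.8,25,0,0,0],[-80,6.4,45,0,0,0],[-82,-20,50,0,0,0],[-84,-45,50,0,0,0],[-86,-64.5,45,0,0,0],[-86,-64.5,35,0,0,0],[-86,-64.5,35,0,0,0]]], "fingers": 1}}

```text
time_s: 14.25
tool_pos: [0.4264, 0.1052, 0.0719]
eef_rot: [-0.001, 0.039, 0.999, -0.001]
ft_force: [0.4, 1.0, 0.1]
grip_width: -0.001
grasp_force: 0.0
```

```bash
python3 - <<'E'
from h import *
o=get_obs();print(o['tool_pos'],o['grip_width']);planes(5)
E
```

```text
[0.426364   0.10515946 0.07185926] -0.0009969477864342526
72 268 [47.2 71.6 43.7] [-0.4  0.2]
0 221 [47.9 -2.4 44.3] [-0.2 -8. ]
-72 363 [ 44.8 -72.8  44.1] [ 0.  -0.1]
```

View pics/both5.png

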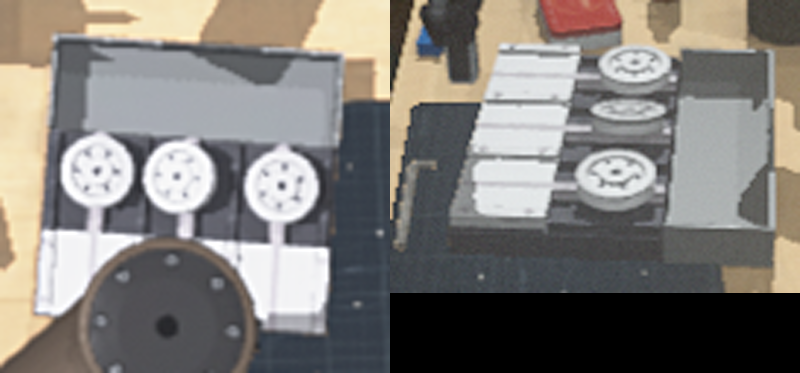

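The middle pulley has tipped: in the crops it is at (628,115) in the side view and leans left. The left one at (97,172) and the right one at (282,186) are level and centred. With the fingers shut I now push the middle one low along its lane.

{"op": "send_rows", "data": {"steps": [[[0,0.5,-15,0,0,0],[0,0.5,-30,0,0,0],[0,0.5,-37.5,0,0,0],[0,0.5,-38,0,0,0],[10,-0.3,-38,0,0,0],[25,-1.5,-38,0,0,0],[40,-2.7,-38,0,0,0],[52,-3.7,-38,0,0,0],[60,-4.3,-38,0,0,0],[60,-4.3,-38,0,0,0]]]}}

```text
time_s: 15.6
tool_pos: [0.4872, 0.1009, 0.0346]
eef_rot: [-0.0, 0.04, 0.999, -0.0]
ft_force: [-0.5, -0.8, 0.3]
grip_width: 0.003
grasp_force: 0.0
```

{"op": "send_rows", "data": {"steps": [[[5,-0.4,0,0,0,0],[10,-0.8,0,0,0,0],[15,-1.2,0,0,0,0],[20,-1.6,0,0,0,0],[25,-2,0,0,0,0],[29,-2.3,0,0,0,0],[33,-2.7,0,0,0,0],[37,-3,0,0,0,0],[41,-3.3,0,0,0,0],[45,-3.6,0,0,0,0]]]}}

```text
time_s: 16.85
tool_pos: [0.5321, 0.0975, 0.0348]
eef_rot: [-0.0, 0.039, 0.999, -0.0]
ft_force: [-2.3, -0.5, 0.4]
grip_width: 0.009
grasp_force: 0.8
```

```bash
python3 - <<'E'
from h import *
planes(6)
E
```

```text
72 169 [55.9 71.2 43.9] [-0.   0.6]
0 255 [57.3 -4.6 46.1] [-5.8 -9.2]
-72 370 [ 44.7 -73.   43.9] [0.3 0.5]
```

View pics/both6.png

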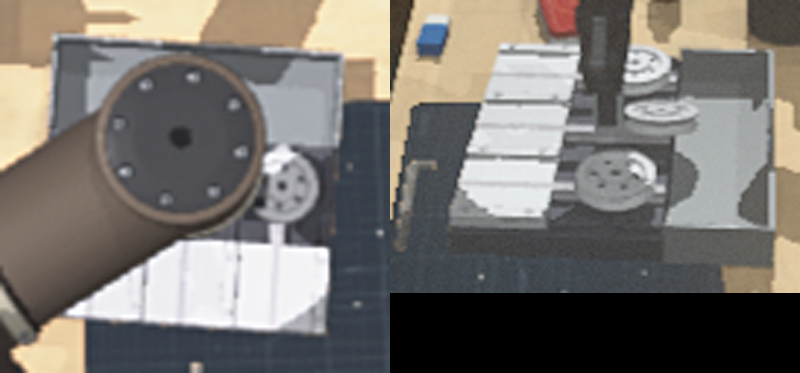

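The middle pulley is advancing along its edge, now at side crop (661,112) and over the tray rim, and the right neighbour has not moved. I keep pushing.

{"op": "send_rows", "data": {"steps": [[[4,-0.3,0,0,0,0],[8,-0.6,0,0,0,0],[12,-1,0,0,0,0],[16,-1.3,0,0,0,0],[20,-1.6,0,0,0,0],[24,-1.9,0,0,0,0],[28,-2.2,0,0,0,0],[32,-2.6,0,0,0,0],[34,-2.7,0,0,0,0],[34,-2.7,0,0,0,0]]]}}

```text
time_s: 18.2
tool_pos: [0.5659, 0.0948, 0.0348]
eef_rot: [0.0, 0.039, 0.999, 0.0]
ft_force: [0.2, -0.7, 0.3]
grip_width: 0.0
grasp_force: 0.0
```

{"op": "send_rows", "data": {"steps": [[[0,0,0,0,0,0],[-10,0.8,0,0,0,0],[-30,2.4,0,0,0,0],[-55,4.4,0,0,0,0],[-80,6.4,0,0,0,0],[-110,8.8,5,0,0,0],[-135,10.8,30,0,0,0],[-145,11.6,50,0,0,0],[-145,11.6,60,0,0,0],[-145,11.6,60,0,0,0]]]}}

```text
time_s: 19.45
tool_pos: [0.4213, 0.1069, 0.0954]
eef_rot: [0.001, 0.039, 0.999, 0.001]
ft_force: [0.8, 0.1, 0.6]
grip_width: 0.002
grasp_force: 0.0
```

```bash
python3 - <<'E'
from h import *
planes(7)
E
```

```text
72 264 [47.  72.  43.8] [ 0.4 -0.6]
-72 370 [ 44.9 -72.9  44. ] [-0.6  0.4]
```

View pics/both7.png

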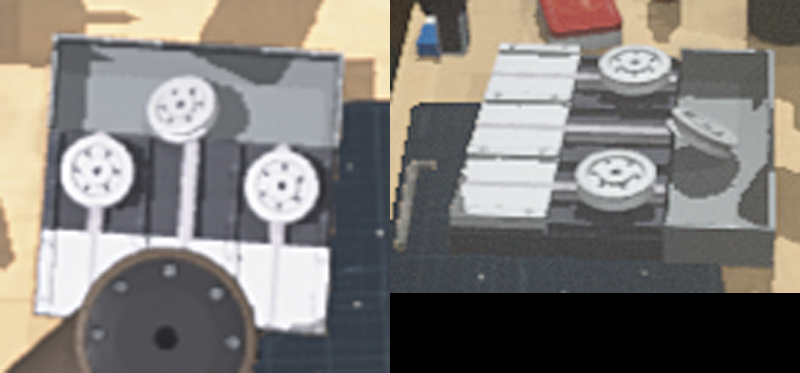

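The pulley leans with its rear rim on the knife edge or tray lip (top crop (183,108)). I measure its centre.

```bash
python3 - <<'E'
from h import *
d=np.load('side7.npy');C=cloud('side',d).reshape(-1,3)*1000;L=np.c_[(C[:,:2]-[500.6,95.3])@RS,C[:,2]]
q=L[(L[:,0]>72)&(L[:,0]<152)&(abs(L[:,1])<36)&(L[:,2]>8)]
print(len(q),np.percentile(q,[1,50,99],0).round(1))
i=[abs(q[:,0]-x)<4 for x in range(76,145,8)]
for x,k in zip(range(76,145,8),i):
    if k.sum()>3: print(x,k.sum(),np.percentile(q[k],[5,50,95],0)[:,1:].round(1).tolist())
h=ray('top',275+183*115/390,200+108*110/373,.03)[:2]*1000;print((h-[500.6,98])@RS)
E
```

```text
311 [[ 72.8 -34.2  11.2]
 [ 96.6  -4.3  29.5]
 [127.   35.4  43.9]]
76 75 [[-34.1, 18.5], [-4.0, 23.1], [35.2, 32.8]]
84 33 [[-7.4, 25.5], [2.5, 36.5], [22.9, 43.6]]
92 45 [[-13.7, 28.7], [-4.7, 34.2], [29.2, 43.8]]
100 46 [[-18.2, 25.2], [-10.5, 33.3], [29.9, 41.0]]
108 41 [[-15.2, 20.9], [-8.0, 28.6], [30.1, 38.0]]
116 42 [[-16.4, 17.6], [-9.4, 24.7], [27.1, 33.6]]
124 27 [[-9.6, 13.4], [1.3, 18.9], [22.7, 29.2]]
[102.83611276   7.5356197 ]
```

Its middle is at about x 100, z 26 mm. That is inside the tray limits with 8 mm to spare in height, and it is at rest. I check that nothing is moving and hand in.

```bash
python3 - <<'E'
from h import *
p,d=capture('side');print(cv2.absdiff(p,cv2.imread('pics/side7f.png'))[210:310,290:375].mean())
planes(8);print(hand_in())
E
```

```text
2.021607843137255
72 270 [46.9 71.6 43.7] [ 0.5 -0.3]
-72 366 [ 44.7 -73.1  44. ] [0.  0.3]
the job is handed in; nothing more can be done
None
```

The job is handed in, with no verdict returned: the middle pulley tipped and I pushed it into the reject tray, where it leans on the near lip with its middle at about x 100, z 26 mm by my measurement, while the left and right pulleys sit level on their knife edges at x about 47 and 45 mm.

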